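# Fetch the garlic from the back of the spice caddy

## Task

The garlic bulb stands at the back of the wooden spice caddy, boxed in by a spice jar, a pepper mill and a salt shaker. First stand all three upright on the chopping board, then put the garlic in the bowl while they wait there, and finally stand each of the three back in the caddy on the very spot where it stood at the start. Leave everything else alone.

Things in the scene. Friction and masses are not known exactly. Their poses are not given: they have to be found in the camera images.
- jar_mid (a point): Centre (half-way up) of the spice jar: round, clear glass with paper label and a broad green cap, 46 mm in diameter, 106 mm tall, 0.11 kg. z axis up along the jar. Stands at the start on one of the caddy's three seats round the garlic. Cap is fixed: it may be gripped there.
- mill_mid (a point): Centre (half-way up) of the wooden pepper mill: turned wood with a small metal knob on top, 150 mm tall, 58 mm in greatest diameter (foot to 108 mm up), head 50 mm in diameter from 109 to 139 mm up, 0.18 kg. The head does not turn. z axis up. Stands at the start on one of the three seats round the garlic.
- shaker_mid (a point): Centre (half-way up) of the salt shaker: grey contents, pale domed top with holes, 44 mm in diameter up to 74 mm, top 34 mm in diameter, 90 mm tall, 0.10 kg. z axis up (it rests leaning by some 0.05 rad). Stands at the start on one of the three seats round the garlic.
- garlic_mid (a point): Centre (half-way up) of the garlic bulb: whitish pink, round, 46 mm in diameter and 46 mm tall, 0.02 kg, rigid. At the start always on the caddy's seat in the middle of the back row.
- caddy: Spice caddy, fixed wooden tray, 152 (its x) by 212 mm (its y). Origin: centre of underside; x to its back (away from the robot, yaw within 0.2 rad), z up. Floor 8 mm high, rim 7 mm thick, 22 mm high. Flat dark round seats, 60 mm wide, flush with the floor, at (x, y) = (30, 64), (30, 0) garlic, (30, -64), (-34, 0) mm. Jar, mill and shaker stand on the other three, in changing order.
- board: Chopping board, fixed: plain brown wood, 180 mm (its x) by 260 mm (its y), flat top 21 mm high. Origin at the centre of the underside. The side area: jar, mill and shaker stand here for a while, each with its axis over the board. They fit in a row along its y axis, 80 mm apart.
- bowl: Bowl, fixed: white ceramic, open at the top, round, 130 mm in outer diameter at the rim, 63 mm tall, about 72 mm in diameter at the foot; inner floor about 10 mm high. Origin at the centre of the underside. The garlic goes in here.
- tin_mid (a point): Centre of a food tin with printed label, 58 mm in diameter, 72 mm tall; a bystander, to be left alone.
- glassjar_mid (a point): Centre of a glass jar with green lid and yellowish contents, about 70 mm in diameter, 84 mm tall; a bystander, to be left alone.
- mug_mid (a point): Centre of a white mug with a handle, 82 mm in diameter, 91 mm tall; a bystander, to be left alone.
There are look-alikes about, which are no part of the job. Of the things that look like the part that bears garlic_mid, the middle-sized one is meant.

How it is judged:
By the outcome, as a careful person would: the job done as asked, in the order asked, and still so for the second after the job is handed in, with the robot touching nothing.
It also fails if it takes over 141 s, if anything falls off the work surface, if the arm or the gripper's body presses on something with over 40 N, if the wrist force passes 120 N, or if a joint passes its speed limit or range.

## Robot

A 6-joint arm with a two-finger parallel gripper is mounted at the origin on a cart in front of the work surface, level with it; the furniture and walls round the work are solid. World frame = base frame: x ahead of the robot, y to its left, z up, the work surface at z = 0. Lengths are in m, angles in rad, forces in N, time in s.
With the tool pointing down it reaches from about 0.275 to 1 m from the base axis. Payload 8.4 kg.
Tool frame: the origin (TCP) lies on the front face of the gripper's body, between the roots of the fingers; the fingertips stand 73 mm ahead of it and the grasp point (between the pads) lies 54 mm ahead of it; z points along the fingers, y is the line along which they close (so a half turn about z gives the same grasp; the last joint's range is limited). The gripper opens to 85 mm and grips with 20 to 120 N. Pads are 22 mm wide; open, the fingers measure 114 mm over their backs; the gripper's body (76 mm by 85 mm) begins 54 mm behind the grasp point. The pads swing forward as they close: fully open they stand 13 mm farther back than shut.
Start: joints at [-1.255, 0.353, 1.633, -0, 1.155, -0.002], TCP at [0.195, -0.594, 0.304] pointing down, gripper open.
Joint ranges: [-2.63, 2.63], [-0.92, 2.1], [0.06, 2.66], [-1.3, 4.44], [0, 2.69], [-3.02, 3.02]. Speed limits (rad/s): [2.22, 2.22, 2.79, 3.14, 3.14, 3.14].

## Interface

Orientations are given as a unit quaternion [w, x, y, z].
In Python, from workcell import get_state, snapshot, camera_model, sign_off, look_for, tip_of gives the robot as it stands.
- The arm moves only by the tool send_rows, never from a script. Its argument "moves" is a list that holds one entry, the list of rows, each a list of 6 numbers: the shift along the tool's x, y, z in units of 50 mm (1.0 is 50 mm), then the turn, a rotation vector about the tool's x, y, z in units of 6 degrees (1.0 is 6 degrees). A call has 1 to 12 rows; each row shifts and turns the commanded pose from where the row before left it, along the tool's axes as they then stand; what a row does not reach is not made up. A row lasts 1/10 s, in which the tool goes at most 50 mm and 8.59 degrees, less where a joint would pass 70% of its speed; a pose out of reach is approached as far as the arm can. A call is refused whole if a number of a shift passes 1 or a number of a turn 1, either way. A call with a gripper value outside its range is refused whole. "jaw" is the finger opening in mm, from 0 to 85.4, set as the call begins (left out, the last holds). The fingers move at their own pace and stop on an object; the grip force is fixed at half the most. Time passes only in rows, so rows that do not move let the fingers close. It gives the time, the measured TCP pose, the force, the opening and the grip force at its end, in the units of the state.
- get_state(): the state, without advancing time (a new reading comes with each control period).
- snapshot(name): name is "scene" or "side" or "wrist"; returns the picture (480x640x3 uint8, blue, green, red); there is no depth.
- camera_model(name): a dict with "fx", "fy", "cx", "cy" (pixels), "origin" and "attitude" of the camera in the world. Camera axes: x right, y down, z forward; pixel columns grow to the right and rows downward; lengths in m; the calibration is good to about 2 mm. A picture is of the moment at which its call begins: read the wrist's pose just before it. camera_model takes no time and is no camera call; for the wrist camera it gives the pose at the moment of the call.
- sign_off(): hands the job in; it is judged then, once.
Trained networks look in the newest picture that a camera, given by its name, has taken for a name from the list of things; names that differ only in an ending like _2 or _b are one class to them, and where a whole thing is asked for, a point or a joint stands for the part that bears it (a point fixed in the world has none). Each returns a list of dicts, best first, with "conf" (0 to 1); they miss things now and then, are a little off and sometimes report something else, mostly with a low value. They report only what shows in the picture. A call takes as long as a camera call. They do not tell look-alikes from the thing itself.
- look_for(thing, camera): "rect" ([left, top, right, bottom] as shares, 0 to 1, of the picture: columns of its width, rows of its height, round what is visible of it).
- tip_of(thing, camera): "xy" ([column, row] as shares, 0 to 1, of the picture: columns of its width, rows of its height: a listed point, or the origin of a listed thing).
The state is a dict: "time": time; "joints": joint angles; "qvel": joint speeds; "effort": joint torques, N m; "tool_pos": TCP position; "tool_rot": TCP orientation; "force": force on the tool from outside, world axes, zero at the start; "wrist_torque": the same for the moment, N m; "finger_gap": opening from 0.0 (shut) to 1.0 (fully open); "gripper_force": force on a finger pad.
Only numpy, scipy, OpenCV 4.12 (cv2) and the standard library are available. Lean on these libraries where they do the work, as an engineer would, in place of code of your own. Each camera call takes 0.05 s, during which the arm holds its last target. There are 200 camera calls.

## Working session

There is one attempt and no reset: what is moved stays moved. The work goes in short steps, Python scripts to look and compute and a tool call to move; the robot and the scene stay as the last step left them, time stands still between calls to the robot, and variables do not carry over. Pictures are saved under pics/ and viewed, at most 14 in all, crops included, and the job is handed in when it is done.

Besides the shell and the picture viewer there is one more tool, called after "Emit:" by a JSON object that holds its "method" and its "body", one argument or row to a line. send_rows: Moves the arm, as the interface text tells. Its arguments: {"type":"object","properties":{"moves":{"type":"array","items":{"type":"array","items":{"type":"array","items":{"type":"number"}}}},"jaw":{"type":"number"}},"required":["moves"]}

```bash
ls; mkdir -p pics
cat > h.py <<'E'
import numpy as np, cv2
from scipy.spatial.transform import Rotation as R
from workcell import *
def rot(q): return R.from_quat([q[1],q[2],q[3],q[0]])
def cam(n):
    c=camera_model(n); A=np.array(c['attitude'],float)
    A=rot(A).as_matrix() if A.size==4 else A.reshape(3,3)
    return c,A,np.array(c['origin'])
def ray(n,u,v,z,cm=None):
    c,A,o=cm or cam(n)
    d=A@np.array([(u-c['cx'])/c['fx'],(v-c['cy'])/c['fy'],1]); return o+d*(z-o[2])/d[2]
def proj(n,p,cm=None):
    c,A,o=cm or cam(n); q=A.T@(np.array(p)-o); return np.array([c['fx']*q[0]/q[2]+c['cx'],c['fy']*q[1]/q[2]+c['cy']])
E
python3 - <<'E'
from h import *
for n in ['scene','side']:
    im=snapshot(n); cv2.imwrite(f'pics/{n}0.png',im); print(n,camera_model(n))
    for t in ['jar_mid','mill_mid','shaker_mid','garlic_mid','caddy','board','bowl']:
        print(t,[(round(d['conf'],2),np.round(np.array(d['xy'])*[640,480]).tolist()) for d in tip_of(t,n)[:4]])
print(get_state())
E
```

```text
pics
scene {'fx': 434.2771680572458, 'fy': 434.2771680572458, 'cx': 315.5575514750743, 'cy': 246.9908997042837, 'origin': array([0.17180159, 0.68972139, 0.90825141]), 'attitude': array([ 0.10619177, -0.26363644,  0.89921494, -0.33261332])}
jar_mid [(0.97, [314.0, 333.0])]
mill_mid [(0.65, [271.0, 338.0]), (0.26, [288.0, 329.0])]
shaker_mid [(0.85, [302.0, 302.0]), (0.28, [364.0, 258.0])]
garlic_mid [(0.84, [239.0, 443.0]), (0.65, [292.0, 329.0]), (0.28, [351.0, 146.0])]
caddy [(0.86, [302.0, 343.0])]
board []
bowl [(0.79, [366.0, 258.0])]
side {'fx': 566.7387405721418, 'fy': 566.7387405721418, 'cx': 309.0315047015256, 'cy': 243.7950321990056, 'origin': array([-0.46992066, -1.2278027 ,  0.98191261]), 'attitude': array([-0.4844458 ,  0.8114066 , -0.28114814,  0.16699497])}
jar_mid [(0.74, [245.0, 235.0])]
mill_mid [(0.57, [252.0, 218.0]), (0.52, [302.0, 287.0])]
shaker_mid [(0.69, [256.0, 247.0]), (0.51, [275.0, 240.0])]
garlic_mid [(0.48, [262.0, 237.0])]
caddy [(0.94, [257.0, 247.0])]
board [(0.86, [363.0, 323.0])]
bowl []
{'time': 0.8, 'joints': array([-1.25543569e+00,  3.53037770e-01,  1.63340869e+00,  1.57069538e-05,
        1.15517949e+00, -2.40260207e-03]), 'qvel': array([-0.00033242, -0.00088598,  0.0005191 ,  0.00109026,  0.00010719,
        0.00139709]), 'effort': array([ 2.96415747e-03, -6.05102134e+01, -3.42436123e+01,  2.76709243e-04,
        1.08318090e-03, -2.01415401e-05]), 'tool_pos': array([ 0.19528005, -0.5937137 ,  0.30385363]), 'tool_rot': array([-1.75675172e-05,  9.87405346e-01,  1.58210879e-01,  4.50210044e-06]), 'force': array([ 0.47230939, -0.37804783, -0.57617726]), 'wrist_torque': array([-0.02235203,  0.0421678 ,  0.00210114]), 'gripper_force': 0.0, 'finger_gap': 1.002236850599358}
```

View pics/scene0.png

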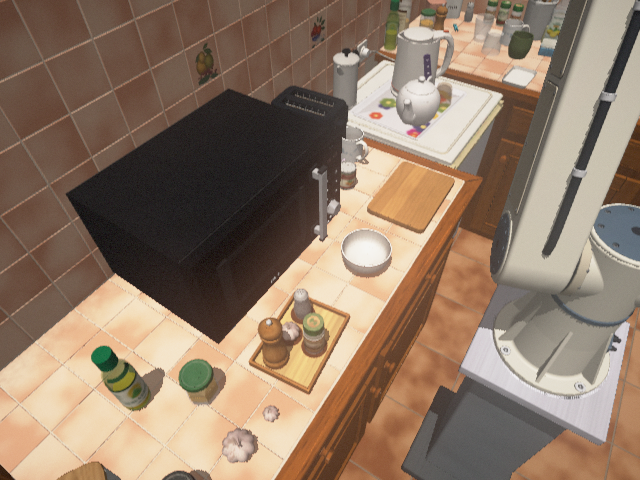

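View pics/side0.png

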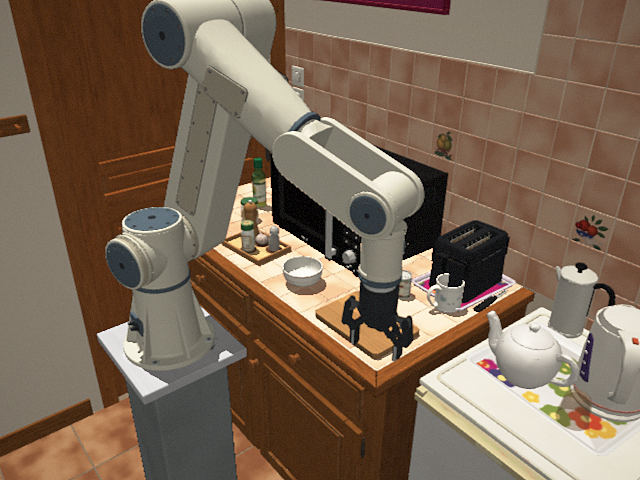

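Scene picture: the caddy is around (302,343), with the mill at (272,340), shaker at (302,303) and jar at (314,335). There are three garlics: big at (239,443), small at (271,412) and middle-sized at (290,330). The middle-sized one, in the caddy's back middle, is the one meant. Bowl at (366,252), board at (412,196). I'll confirm with an enlarged crop.

Run:
```python
from h import *
im=cv2.imread('pics/scene0.png')
cv2.imwrite('pics/c1.png',cv2.resize(im[280:460,215:365],None,fx=3.3,fy=3.3,interpolation=cv2.INTER_CUBIC))
im=cv2.imread('pics/scene0.png')
cv2.imwrite('pics/c2.png',cv2.resize(im[130:290,330:490],None,fx=3.5,fy=3.5,interpolation=cv2.INTER_CUBIC))
```

```text
(no output)
```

View pics/c1.png

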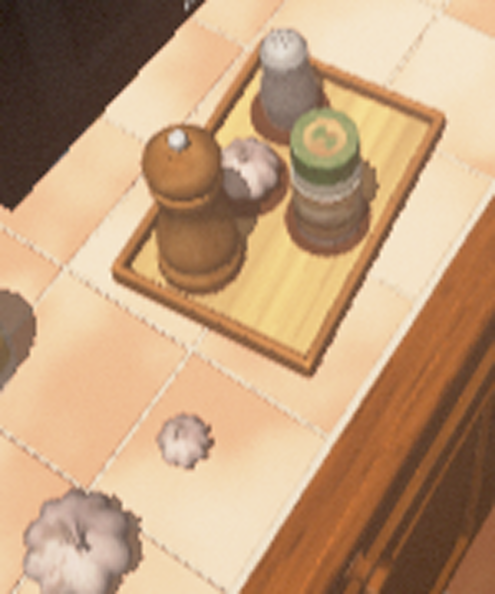

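View pics/c2.png

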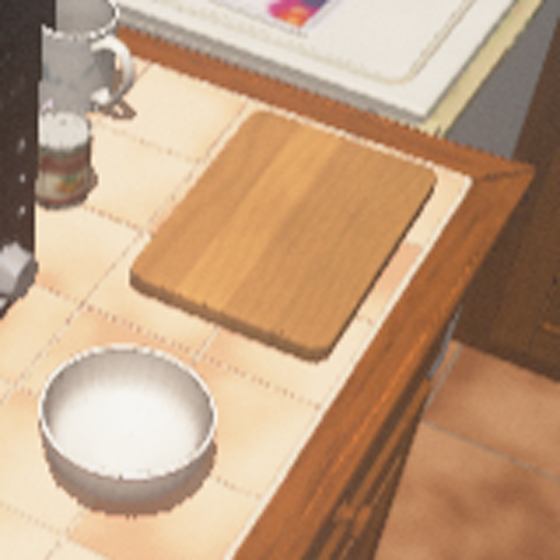

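Run:
```python
from h import *
from scipy.optimize import least_squares
cm=cam('scene'); P=lambda p:proj('scene',p,cm)
def fit(loc,px,z,x0):
    f=lambda s:np.concatenate([P([s[0]+np.cos(s[2])*a-np.sin(s[2])*b,s[1]+np.sin(s[2])*a+np.cos(s[2])*b,z])-u for (a,b),u in zip(loc,px)])
    r=least_squares(f,x0,x_scale=[.1,.1,.1]); print(r.x.round(4),r.fun.round(1)); return r.x
c1=lambda u,v:np.array([215+u/3.3,280+v/3.3]); c2=lambda u,v:np.array([330+u/3.5,130+v/3.5])
C=fit([(.076,.106),(-.076,.106),(-.076,-.106)],[c1(115,266),c1(308,363),c1(444,115)],.022,[.7,.1,0])
B=fit([(.09,.13),(-.09,.13),(-.09,-.13),(.09,-.13)],[c2(125,278),c2(325,356),c2(440,172),c2(253,102)],.021,[.6,-.5,0])
print('bowl',ray('scene',*c2(127.5,413),.063,cm))
for nm,u,z in [('mill knob',c1(178,140),.155),('jar cap',c1(325,137),.112),('shaker top',c1(283,40),.095),('garlic',c1(248,168),.031)]:
    print(nm,ray('scene',*u,z,cm).round(4))
w=lambda a,b:(C[:2]+R.from_euler('z',C[2]).as_matrix()[:2,:2]@[a,b]).round(4)
for s in [(.03,.064),(.03,0),(.03,-.064),(-.034,0)]: print('seat',s,w(*s))
print(cam('wrist'))
```

```text
[0.4814 0.2984 0.0978] [-1.7 -0.2  0.6  0.9  1.2 -1.2]
[ 0.4728 -0.2805  0.025 ] [-0.4 -0.9  0.4 -0.  -0.  -0.3 -0.1  1.3]
bowl [0.46916287 0.01697792 0.063     ]
mill knob [0.507  0.3664 0.155 ]
jar cap [0.4479 0.2956 0.112 ]
shaker top [0.5204 0.2383 0.095 ]
garlic [0.5075 0.305  0.031 ]
seat (0.03, 0.064) [0.5051 0.365 ]
seat (0.03, 0) [0.5113 0.3013]
seat (0.03, -0.064) [0.5176 0.2376]
seat (-0.034, 0) [0.4476 0.295 ]
({'fx': 409.1293050181817, 'fy': 409.1293050181817, 'cx': 316.9672880778331, 'cy': 243.33090362052647, 'origin': array([ 0.273214  , -0.56724303,  0.37527789]), 'attitude': array([ 0.13040099,  0.7998015 , -0.57825894, -0.09449733])}, array([[ 3.13373706e-01, -9.00339641e-01, -3.01969290e-01],
       [-9.49629823e-01, -2.97224364e-01, -9.93019503e-02],
       [-3.47147898e-04,  3.17877664e-01, -9.48131674e-01]]), array([ 0.273214  , -0.56724303,  0.37527789]))
```

The crop confirms that the middle-sized bulb at (291,331) stands in the caddy's back middle. The fitted caddy seats match the objects' tops within a few mm. I'll turn the tool to the caddy's yaw first.

Emit:
{"method": "send_rows", "body": {
  "moves": [
    [[0,0,0,0,0,-1],[0,0,0,0,0,-1],[0,0,0,0,0,-1],[0,0,0,0,0,-1],[0,0,0,0,0,-1],[0,0,0,0,0,-1],[0,0,0,0,0,-1],[0,0,0,0,0,-1],[0,0,0,0,0,-1],[0,0,0,0,0,-1],[0,0,0,0,0,-1],[0,0,0,0,0,-1]]
  ]
}}

```text
time: 2.0
tool_pos: [0.1953, -0.5937, 0.3039]
tool_rot: [0.0, 0.704, 0.71, -0.0]
force: [-0.3, 0.1, 0.8]
finger_gap: 0.994
gripper_force: 0.0
```

```bash
cat > go.py <<'E'
# go.py x y z ...: constant-yaw shifts (tool units) chained through the waypoints from the present TCP
from h import *; import sys
s=get_state(); p=np.array(s['tool_pos']); M=rot(s['tool_rot']).as_matrix()
print('t',round(s['time'],1),'p',p.round(4),'tooly az',np.degrees(np.arctan2(M[1,1],M[0,1])).round(2),'tilt',np.degrees(np.arccos(-M[2,2])).round(2),'gap',round(s['finger_gap'],3),'gf',round(s['gripper_force'],1),'F',s['force'].round(1))
a=list(map(float,sys.argv[1:]))
for i in range(0,len(a),3):
    t=np.array(a[i:i+3]); d=M.T@(t-p)/.05; n=int(np.ceil(np.linalg.norm(d)/.95)); print(t,'total',d.round(2),'n',n,'each',(d/max(n,1)).round(3)); p=t
E
python3 go.py
python3 - <<'E'
from h import *
cm=cam('scene')
for u,v in [(220,341),(322,240)]: print(ray('scene',u,v,0.01,cm))
for t in ['tin_mid','mug_mid','glassjar_mid']: print(t,[(round(d['conf'],2),np.round(np.array(d['xy'])*[640,480]).tolist(),ray('scene',d['xy'][0]*640,d['xy'][1]*480,.04,cm).round(3)) for d in tip_of(t,'scene')[:2]])
E
```

```text
t 2.0 p [ 0.1953 -0.5937  0.3039] tooly az 0.46 tilt 0.0 gap 0.994 gf 0.0 F [-0.3  0.1  0.8]
[0.63731791 0.4046517  0.01      ]
[0.60583959 0.01464007 0.01      ]
tin_mid [(0.58, [347.0, 174.0], array([ 0.671, -0.233,  0.04 ]))]
mug_mid [(0.97, [354.0, 148.0], array([ 0.719, -0.359,  0.04 ])), (0.61, [200.0, 382.0], array([0.593, 0.51 , 0.04 ]))]
glassjar_mid [(0.93, [199.0, 385.0], array([0.591, 0.515, 0.04 ])), (0.41, [289.0, 328.0], array([0.51 , 0.305, 0.04 ]))]
```

Run:
```python
import numpy as np
y=0.098; M=np.array([[-np.sin(y),np.cos(y),0],[np.cos(y),np.sin(y),0],[0,0,-1]]).T
print(M)
d=M.T@(np.array([.5055,.3655,.30])-[.1953,-.5937,.3039])/.05; print(d, np.linalg.norm(d),d/22)
```

```text
[[-0.09784321  0.99520184  0.        ]
 [ 0.99520184  0.09784321  0.        ]
 [ 0.          0.         -1.        ]]
[18.48493286  8.05125637  0.078     ] 20.162379720657974 [0.84022422 0.3659662  0.00354545]
```

Emit:
{"method": "send_rows", "body": {
  "moves": [
    [[0,0,0,0,0,-0.86],[0.84,0.366,0,0,0,0],[0.84,0.366,0,0,0,0],[0.84,0.366,0,0,0,0],[0.84,0.366,0,0,0,0],[0.84,0.366,0,0,0,0],[0.84,0.366,0,0,0,0],[0.84,0.366,0,0,0,0],[0.84,0.366,0,0,0,0],[0.84,0.366,0,0,0,0],[0.84,0.366,0,0,0,0],[0.84,0.366,0,0,0,0]]
  ]
}}

```text
time: 3.35
tool_pos: [0.3527, -0.1132, 0.3043]
tool_rot: [0.001, 0.675, 0.738, 0.0]
force: [0.7, -0.1, 0.1]
finger_gap: 0.999
gripper_force: 0.0
```

Emit:
{"method": "send_rows", "body": {
  "moves": [
    [[0.84,0.366,0,0,0,0],[0.84,0.366,0,0,0,0],[0.84,0.366,0,0,0,0],[0.84,0.366,0,0,0,0],[0.84,0.366,0,0,0,0],[0.84,0.366,0,0,0,0],[0.84,0.366,0,0,0,0],[0.84,0.366,0,0,0,0],[0,0,0,0,0,0],[0,0,0,0,0,0]]
  ]
}}

```text
time: 4.35
tool_pos: [0.4666, 0.234, 0.3035]
tool_rot: [-0.0, 0.673, 0.739, -0.0]
force: [-0.3, 0.2, 0.9]
finger_gap: 0.999
gripper_force: 0.0
```

```bash
python3 go.py .5055 .3655 .30
python3 - <<'E'
from h import *
im=snapshot('wrist'); cv2.imwrite('pics/w1.png',im); cm=cam('wrist')
for t,z in [('jar_mid',.061),('mill_mid',.083),('shaker_mid',.053),('garlic_mid',.031),('caddy',0)]:
    print(t,[(round(d['conf'],2),np.round(np.array(d['xy'])*[640,480]).tolist(),ray('wrist',d['xy'][0]*640,d['xy'][1]*480,z,cm).round(4)) for d in tip_of(t,'wrist')[:2]])
for n,s in [('mill',(.507,.3664,.158)),('jar',(.4479,.2956,.114)),('shaker',(.52,.238,.098))]: print(n,proj('wrist',s,cm))
E
```

```text
t 4.3 p [0.4666 0.234  0.3035] tooly az 5.35 tilt 0.05 gap 0.999 gf 0.0 F [-0.3  0.2  0.9]
[0.5055 0.3655 0.3   ] total [2.55 1.02 0.07] n 3 each [0.849 0.34  0.023]
jar_mid []
mill_mid []
shaker_mid [(0.77, [385.0, 215.0], array([0.5217, 0.2373, 0.053 ]))]
garlic_mid [(0.73, [379.0, 127.0], array([0.5101, 0.304 , 0.031 ]))]
caddy [(0.77, [343.0, 128.0], array([0.4829, 0.2995, 0.    ]))]
mill [430.0051972    1.47711369]
jar [296.44616902 137.915311  ]
shaker [393.04509076 229.74200082]
```

View pics/w1.png

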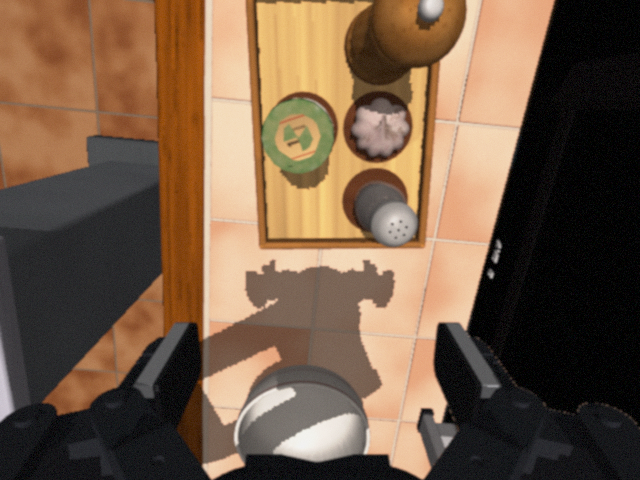

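Emit:
{"method": "send_rows", "body": {
  "moves": [
    [[0.84,0.343,0,0,0,0],[0.84,0.343,0,0,0,0],[0.84,0.343,0,0,0,0],[0,0,0.6,0,0,0],[0,0,0.6,0,0,0],[0,0,0,0,0,0],[0,0,0,0,0,0]]
  ]
}}

```text
time: 5.35
tool_pos: [0.5063, 0.363, 0.2442]
tool_rot: [-0.0, 0.674, 0.739, -0.0]
force: [0.8, 0.1, 0.9]
finger_gap: 0.996
gripper_force: 0.0
```

```bash
python3 go.py .506 .364 .24 .506 .364 .19
```

```text
t 5.3 p [0.5063 0.363  0.2442] tooly az 5.32 tilt 0.05 gap 0.996 gf 0.0 F [0.8 0.1 0.9]
[0.506 0.364 0.24 ] total [ 0.02 -0.    0.08] n 1 each [ 0.021 -0.004  0.084]
[0.506 0.364 0.19 ] total [0. 0. 1.] n 2 each [0.  0.  0.5]
```

Emit:
{"method": "send_rows", "body": {
  "moves": [
    [[0.02,0,0.54,0,0,0],[0,0,0.54,0,0,0],[0,0,0,0,0,0],[0,0,0,0,0,0]]
  ]
}}

```text
time: 5.75
tool_pos: [0.5069, 0.3646, 0.1917]
tool_rot: [0.0, 0.673, 0.739, 0.001]
force: [0.1, 0.3, 0.4]
finger_gap: 1.004
gripper_force: 0.0
```

Emit:
{"method": "send_rows", "body": {
  "moves": [
    [[0,0,0,0,0,0],[0,0,0,0,0,0],[0,0,0,0,0,0],[0,0,0,0,0,0],[0,0,0,0,0,0],[0,0,0,0,0,0],[0,0,0,0,0,0],[0,0,0,0,0,0]]
  ],
  "jaw": 30
}}

```text
time: 6.55
tool_pos: [0.5069, 0.3652, 0.1919]
tool_rot: [0.0, 0.673, 0.739, 0.001]
force: [-0.4, -0.1, 8.7]
finger_gap: 0.53
gripper_force: 59.9
```

```bash
python3 go.py .506 .364 .30 .4728 -.21 .30 .4728 -.21 .21
```

```text
t 6.5 p [0.5069 0.3652 0.1919] tooly az 5.37 tilt 0.15 gap 0.53 gf 59.9 F [-0.4 -0.1  8.7]
[0.506 0.364 0.3  ] total [-0.02 -0.01 -2.16] n 3 each [-0.007 -0.005 -0.72 ]
[ 0.4728 -0.21    0.3   ] total [-11.37  -1.74  -0.02] n 13 each [-0.874 -0.133 -0.002]
[ 0.4728 -0.21    0.21  ] total [-0.  -0.   1.8] n 2 each [-0.001 -0.002  0.9  ]
```

Emit:
{"method": "send_rows", "body": {
  "moves": [
    [[0,0,-0.5,0,0,0],[0,0,-0.86,0,0,0],[0,0,-0.8,0,0,0],[-0.3,-0.05,0,0,0,0],[-0.6,-0.09,0,0,0,0],[-0.87,-0.13,0,0,0,0],[-0.87,-0.13,0,0,0,0],[-0.87,-0.13,0,0,0,0],[-0.87,-0.13,0,0,0,0],[-0.87,-0.13,0,0,0,0],[-0.87,-0.13,0,0,0,0],[-0.87,-0.13,0,0,0,0]]
  ]
}}

```text
time: 7.75
tool_pos: [0.4856, 0.0098, 0.2975]
tool_rot: [-0.0, 0.673, 0.74, -0.0]
force: [0.5, 0.0, -0.4]
finger_gap: 0.526
gripper_force: 62.4
```

Emit:
{"method": "send_rows", "body": {
  "moves": [
    [[-0.87,-0.13,0,0,0,0],[-0.87,-0.13,0,0,0,0],[-0.87,-0.13,0,0,0,0],[-0.87,-0.13,0,0,0,0],[-0.6,-0.11,0,0,0,0],[-0.3,-0.05,0,0,0,0],[0,0,0.6,0,0,0],[0,0,0.6,0,0,0],[0,0,0.3,0,0,0],[0,0,0,0,0,0],[0,0,0,0,0,0]]
  ]
}}

```text
time: 8.85
tool_pos: [0.4732, -0.2091, 0.223]
tool_rot: [-0.0, 0.673, 0.74, -0.0]
force: [0.9, -0.7, -1.2]
finger_gap: 0.53
gripper_force: 62.4
```

```bash
python3 go.py .4728 -.21 .205
python3 - <<'E'
from h import *
im=snapshot('scene'); cv2.imwrite('pics/s2.png',cv2.resize(im[80:400,240:480],None,fx=1.8,fy=1.8))
E
```

```text
t 8.8 p [ 0.4732 -0.2091  0.223 ] tooly az 5.39 tilt 0.03 gap 0.53 gf 62.4 F [ 0.9 -0.7 -1.2]
[ 0.4728 -0.21    0.205 ] total [-0.02 -0.01  0.36] n 1 each [-0.016 -0.01   0.36 ]
```

View pics/s2.png

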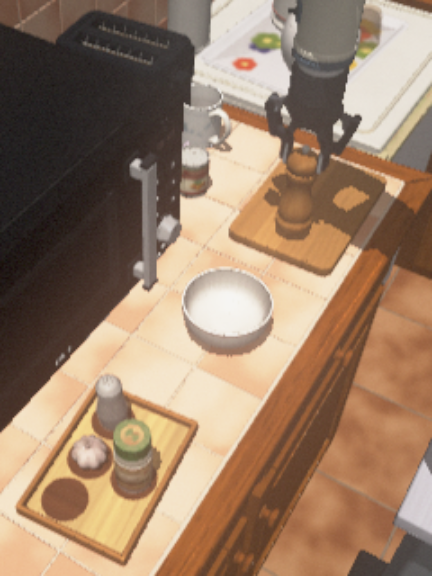

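The mill hangs upright over the board, and its empty seat shows at (65,498) in the crop. Lowering and releasing.

Emit:
{"method": "send_rows", "body": {
  "moves": [
    [[-0.02,-0.01,0.18,0,0,0],[0,0,0.12,0,0,0],[0,0,0.07,0,0,0],[0,0,0,0,0,0],[0,0,0,0,0,0]]
  ]
}}

```text
time: 9.4
tool_pos: [0.4729, -0.2107, 0.2047]
tool_rot: [0.0, 0.673, 0.739, 0.0]
force: [-1.1, -0.1, 4.4]
finger_gap: 0.525
gripper_force: 63.0
```

Emit:
{"method": "send_rows", "body": {
  "moves": [
    [[0,0,0,0,0,0],[0,0,0,0,0,0],[0,0,0,0,0,0],[0,0,0,0,0,0],[0,0,-0.5,0,0,0],[0,0,-0.9,0,0,0],[0,0,0,0,0,0]]
  ],
  "jaw": 70
}}

```text
time: 10.1
tool_pos: [0.4752, -0.2116, 0.2793]
tool_rot: [0.004, 0.673, 0.739, 0.001]
force: [0.5, -0.8, 0.0]
finger_gap: 0.822
gripper_force: 0.0
```

```bash
python3 go.py .4485 .2955 .26 .4485 .2955 .148
```

```text
t 10.1 p [ 0.4752 -0.2116  0.2793] tooly az 5.37 tilt 0.47 gap 0.822 gf 0.0 F [ 0.5 -0.8  0. ]
[0.4485 0.2955 0.26  ] total [10.15  0.41  0.35] n 11 each [0.923 0.038 0.032]
[0.4485 0.2955 0.148 ] total [ 0.01 -0.02  2.24] n 3 each [ 0.003 -0.005  0.747]
```

Emit:
{"method": "send_rows", "body": {
  "moves": [
    [[0.92,0.038,0,0,0,0],[0.92,0.038,0,0,0,0],[0.92,0.038,0,0,0,0],[0.92,0.038,0,0,0,0],[0.92,0.038,0,0,0,0],[0.92,0.038,0,0,0,0],[0.92,0.038,0,0,0,0],[0.92,0.038,0,0,0,0],[0.92,0.038,0,0,0,0],[0.92,0.038,0,0,0,0],[0.92,0.038,0.3,0,0,0]]
  ]
}}

```text
time: 11.2
tool_pos: [0.4467, 0.2977, 0.2606]
tool_rot: [0.0, 0.673, 0.74, 0.002]
force: [0.5, 0.2, 0.8]
finger_gap: 0.819
gripper_force: 0.0
```

Emit:
{"method": "send_rows", "body": {
  "moves": [
    [[0,0,0,0,0,0],[0,0,0,0,0,0],[0,0,0,0,0,0]]
  ]
}}

```text
time: 11.5
tool_pos: [0.4461, 0.2944, 0.2592]
tool_rot: [0.0, 0.673, 0.739, -0.0]
force: [-0.2, -0.2, -0.2]
finger_gap: 0.821
gripper_force: 0.0
```

```bash
python3 go.py .4485 .2955 .20 .4485 .2955 .148
```

```text
t 11.5 p [0.4461 0.2944 0.2592] tooly az 5.36 tilt 0.05 gap 0.821 gf 0.0 F [-0.2 -0.2 -0.2]
[0.4485 0.2955 0.2   ] total [0.02 0.05 1.18] n 2 each [0.009 0.025 0.592]
[0.4485 0.2955 0.148 ] total [0.   0.   1.04] n 2 each [0.   0.   0.52]
```

Emit:
{"method": "send_rows", "body": {
  "moves": [
    [[0.02,0.05,0.6,0,0,0],[0,0,0.6,0,0,0],[0,0,0.6,0,0,0],[0,0,0.4,0,0,0],[0,0,0,0,0,0],[0,0,0,0,0,0]]
  ]
}}

```text
time: 12.1
tool_pos: [0.4492, 0.2955, 0.15]
tool_rot: [0.0, 0.674, 0.739, -0.0]
force: [0.0, -0.5, 0.6]
finger_gap: 0.823
gripper_force: 0.0
```

Emit:
{"method": "send_rows", "body": {
  "moves": [
    [[0,0,0,0,0,0],[0,0,0,0,0,0],[0,0,0,0,0,0],[0,0,0,0,0,0],[0,0,0,0,0,0],[0,0,0,0,0,0]]
  ],
  "jaw": 30
}}

```text
time: 12.7
tool_pos: [0.4494, 0.2968, 0.1511]
tool_rot: [0.0, 0.673, 0.739, 0.001]
force: [-1.9, -1.4, 7.3]
finger_gap: 0.515
gripper_force: 60.0
```

```bash
python3 go.py .4485 .2955 .29 .4728 -.287 .29 .4728 -.287 .161
```

```text
t 12.7 p [0.4494 0.2968 0.1511] tooly az 5.38 tilt 0.14 gap 0.515 gf 60.0 F [-1.9 -1.4  7.3]
[0.4485 0.2955 0.29  ] total [-0.02 -0.01 -2.78] n 3 each [-0.007 -0.005 -0.926]
[ 0.4728 -0.287   0.29  ] total [-1.164e+01 -6.100e-01 -1.000e-02] n 13 each [-0.896 -0.047 -0.001]
[ 0.4728 -0.287   0.161 ] total [-0.   -0.01  2.58] n 3 each [-0.001 -0.002  0.86 ]
```

Emit:
{"method": "send_rows", "body": {
  "moves": [
    [[0,0,-0.5,0,0,0],[0,0,-0.9,0,0,0],[-0.1,0,-0.9,0,0,0],[-0.4,-0.02,-0.7,0,0,0],[-0.6,-0.03,-0.6,0,0,0],[-0.85,-0.05,-0.4,0,0,0],[-0.9,-0.05,0,0,0,0],[-0.9,-0.05,0,0,0,0],[-0.9,-0.05,0,0,0,0],[-0.9,-0.05,0,0,0,0],[-0.9,-0.05,0,0,0,0],[-0.9,-0.05,0,0,0,0]]
  ]
}}

```text
time: 13.9
tool_pos: [0.4627, -0.0731, 0.3504]
tool_rot: [0.001, 0.673, 0.739, 0.001]
force: [0.1, 0.3, -1.1]
finger_gap: 0.513
gripper_force: 61.4
```

Emit:
{"method": "send_rows", "body": {
  "moves": [
    [[-0.9,-0.05,0,0,0,0],[-0.9,-0.05,0,0,0,0],[-0.9,-0.05,0,0,0,0],[-0.9,-0.05,0,0,0,0],[-0.5,-0.05,0,0,0,0],[-0.19,0,0,0,0,0],[0,0,0,0,0,0],[0,0,0,0,0,0]]
  ]
}}

```text
time: 14.7
tool_pos: [0.4706, -0.2851, 0.3496]
tool_rot: [-0.0, 0.673, 0.739, 0.0]
force: [-0.8, -0.3, -1.1]
finger_gap: 0.509
gripper_force: 61.4
```

```bash
python3 go.py .4728 -.287 .18 .4728 -.287 .1645
python3 - <<'E'
from h import *
im=snapshot('wrist'); cm=cam('wrist')
cv2.imwrite('pics/w3.png',im); print(proj('wrist',(.473,-.2107,.171),cm))
E
```

```text
t 14.7 p [ 0.4706 -0.2851  0.3496] tooly az 5.38 tilt 0.03 gap 0.509 gf 61.4 F [-0.8 -0.3 -1.1]
[ 0.4728 -0.287   0.18  ] total [-0.04  0.04  3.39] n 4 each [-0.011  0.01   0.848]
[ 0.4728 -0.287   0.1645] total [-0.   -0.    0.31] n 1 each [-0.   -0.    0.31]
[332.19875763 122.80458049]
```

View pics/w3.png

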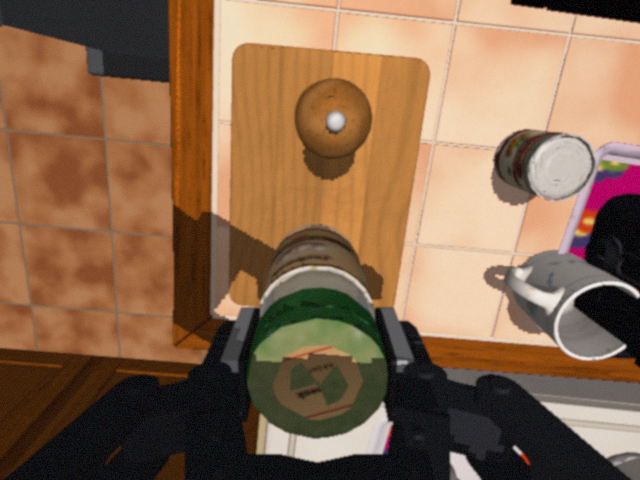

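Emit:
{"method": "send_rows", "body": {
  "moves": [
    [[-0.04,0.04,0.6,0,0,0],[0,0,0.85,0,0,0],[0,0,0.85,0,0,0],[0,0,0.7,0,0,0],[0,0,0.4,0,0,0],[0,0,0.2,0,0,0],[0,0,0.08,0,0,0],[0,0,0.04,0,0,0],[0,0,0,0,0,0]]
  ]
}}

```text
time: 15.65
tool_pos: [0.4736, -0.288, 0.1644]
tool_rot: [0.001, 0.673, 0.74, 0.0]
force: [-0.5, -0.2, -1.8]
finger_gap: 0.515
gripper_force: 61.4
```

```bash
python3 go.py .4728 -.287 .1635
```

```text
t 15.7 p [ 0.4736 -0.288   0.1644] tooly az 5.38 tilt 0.1 gap 0.515 gf 61.4 F [-0.5 -0.2 -1.8]
[ 0.4728 -0.287   0.1635] total [ 0.02 -0.01  0.02] n 1 each [ 0.021 -0.014  0.018]
```

Emit:
{"method": "send_rows", "body": {
  "moves": [
    [[0,0,0.03,0,0,0],[0,0,0.03,0,0,0],[0,0,0,0,0,0],[0,0,0,0,0,0]]
  ]
}}

```text
time: 16.05
tool_pos: [0.4738, -0.2886, 0.1637]
tool_rot: [0.002, 0.673, 0.739, 0.0]
force: [-7.0, 2.6, 24.4]
finger_gap: 0.514
gripper_force: 64.0
```

Emit:
{"method": "send_rows", "body": {
  "moves": [
    [[0,0,0,0,0,0],[0,0,0,0,0,0],[0,0,0,0,0,0],[0,0,0,0,0,0],[0,0,-0.5,0,0,0],[0,0,-0.9,0,0,0],[0,0,-0.9,0,0,0],[0,0,0,0,0,0]]
  ],
  "jaw": 70
}}

```text
time: 16.85
tool_pos: [0.4754, -0.2894, 0.2812]
tool_rot: [0.005, 0.673, 0.739, 0.001]
force: [0.8, -0.8, -0.2]
finger_gap: 0.82
gripper_force: 0.0
```

```bash
python3 go.py .520 .239 .27 .520 .239 .122
```

```text
t 16.9 p [ 0.4754 -0.2894  0.2812] tooly az 5.37 tilt 0.55 gap 0.82 gf 0.0 F [ 0.8 -0.8 -0.2]
[0.52  0.239 0.27 ] total [10.44  1.87  0.18] n 12 each [0.87  0.156 0.015]
[0.52  0.239 0.122] total [ 0.02 -0.02  2.96] n 4 each [ 0.004 -0.006  0.74 ]
```

Emit:
{"method": "send_rows", "body": {
  "moves": [
    [[0.87,0.156,0,0,0,0],[0.87,0.156,0,0,0,0],[0.87,0.156,0,0,0,0],[0.87,0.156,0,0,0,0],[0.87,0.156,0,0,0,0],[0.87,0.156,0,0,0,0],[0.87,0.156,0,0,0,0],[0.87,0.156,0,0,0,0],[0.87,0.156,0,0,0,0],[0.87,0.156,0,0,0,0],[0.87,0.156,0,0,0,0],[0.87,0.156,0,0,0,0]]
  ]
}}

```text
time: 18.05
tool_pos: [0.5169, 0.2424, 0.2747]
tool_rot: [-0.0, 0.673, 0.74, -0.0]
force: [1.7, 0.2, 0.5]
finger_gap: 0.825
gripper_force: 0.0
```

Emit:
{"method": "send_rows", "body": {
  "moves": [
    [[0,0,0.5,0,0,0],[0,0,0.7,0,0,0],[0,0,0,0,0,0],[0,0,0,0,0,0]]
  ]
}}

```text
time: 18.45
tool_pos: [0.5169, 0.2403, 0.2149]
tool_rot: [-0.0, 0.673, 0.739, -0.001]
force: [0.0, 0.2, 0.4]
finger_gap: 0.821
gripper_force: 0.0
```

```bash
python3 go.py .520 .239 .22 .520 .239 .12
```

```text
t 18.4 p [0.5169 0.2403 0.2149] tooly az 5.36 tilt 0.13 gap 0.821 gf 0.0 F [0.  0.2 0.4]
[0.52  0.239 0.22 ] total [-0.03  0.06 -0.1 ] n 1 each [-0.032  0.059 -0.102]
[0.52  0.239 0.12 ] total [0. 0. 2.] n 3 each [0.    0.001 0.667]
```

Emit:
{"method": "send_rows", "body": {
  "moves": [
    [[-0.03,0.05,0.4,0,0,0],[0,0,0.6,0,0,0],[0,0,0.6,0,0,0],[0,0,0.3,0,0,0],[0,0,0,0,0,0],[0,0,0,0,0,0]]
  ]
}}

```text
time: 19.05
tool_pos: [0.5208, 0.2395, 0.1217]
tool_rot: [0.0, 0.673, 0.739, 0.001]
force: [0.2, 0.7, 0.1]
finger_gap: 0.817
gripper_force: 0.0
```

Emit:
{"method": "send_rows", "body": {
  "moves": [
    [[0,0,0,0,0,0],[0,0,0,0,0,0],[0,0,0,0,0,0],[0,0,0,0,0,0],[0,0,0,0,0,0],[0,0,0,0,0,0]]
  ],
  "jaw": 30
}}

```text
time: 19.65
tool_pos: [0.5206, 0.2397, 0.1222]
tool_rot: [0.0, 0.673, 0.739, 0.001]
force: [-1.8, -1.0, 11.5]
finger_gap: 0.414
gripper_force: 58.3
```

```bash
python3 go.py .520 .239 .325 .4728 -.362 .325 .4728 -.362 .133
```

```text
t 19.6 p [0.5206 0.2397 0.1222] tooly az 5.37 tilt 0.12 gap 0.414 gf 58.3 F [-1.8 -1.  11.5]
[0.52  0.239 0.325] total [-0.01 -0.01 -4.06] n 5 each [-0.002 -0.001 -0.811]
[ 0.4728 -0.362   0.325 ] total [-1.188e+01 -2.060e+00 -1.000e-02] n 13 each [-0.914 -0.159 -0.001]
[ 0.4728 -0.362   0.133 ] total [-0.   -0.01  3.84] n 5 each [-0.001 -0.001  0.768]
```

Emit:
{"method": "send_rows", "body": {
  "moves": [
    [[0,0,-0.4,0,0,0],[0,0,-0.8,0,0,0],[0,0,-0.9,0,0,0],[-0.1,0,-0.9,0,0,0],[-0.5,-0.1,-0.6,0,0,0],[-0.8,-0.15,-0.46,0,0,0],[-0.9,-0.16,0,0,0,0],[-0.9,-0.16,0,0,0,0],[-0.9,-0.16,0,0,0,0],[-0.9,-0.16,0,0,0,0],[-0.9,-0.16,0,0,0,0],[-0.9,-0.16,0,0,0,0]]
  ]
}}

```text
time: 20.85
tool_pos: [0.4909, -0.1066, 0.3241]
tool_rot: [0.0, 0.673, 0.739, 0.0]
force: [0.8, -0.1, -0.4]
finger_gap: 0.412
gripper_force: 59.1
```

Emit:
{"method": "send_rows", "body": {
  "moves": [
    [[-0.9,-0.16,0,0,0,0],[-0.9,-0.16,0,0,0,0],[-0.9,-0.16,0,0,0,0],[-0.9,-0.16,0,0,0,0],[-0.8,-0.12,0,0,0,0],[-0.5,-0.08,0,0,0,0],[-0.18,0,0,0,0,0],[0,0,0,0,0,0],[0,0,0,0,0,0]]
  ]
}}

```text
time: 21.75
tool_pos: [0.4734, -0.3606, 0.3234]
tool_rot: [-0.0, 0.673, 0.739, 0.0]
force: [-0.9, 0.5, -1.7]
finger_gap: 0.407
gripper_force: 59.1
```

```bash
python3 go.py .4728 -.362 .145 .4728 -.362 .1345
python3 - <<'E'
from h import *
im=snapshot('wrist'); cv2.imwrite('pics/w4.png',im)
E
```

```text
t 21.8 p [ 0.4734 -0.3606  0.3234] tooly az 5.38 tilt 0.04 gap 0.407 gf 59.1 F [-0.9  0.5 -1.7]
[ 0.4728 -0.362   0.145 ] total [-0.03 -0.01  3.57] n 4 each [-0.007 -0.004  0.892]
[ 0.4728 -0.362   0.1345] total [-0.    0.    0.21] n 1 each [-0.    0.    0.21]
```

View pics/w4.png

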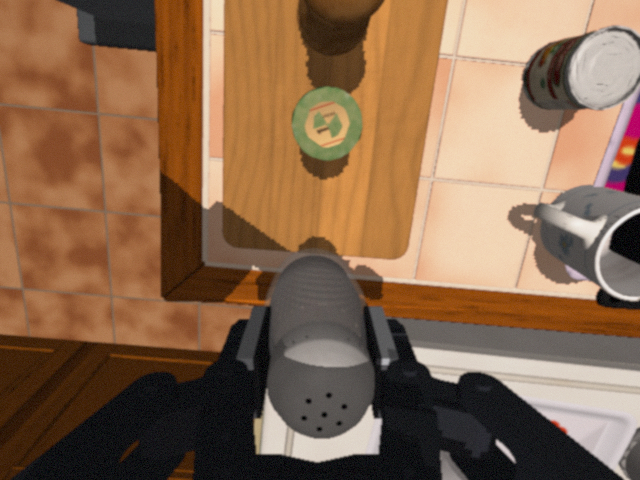

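Emit:
{"method": "send_rows", "body": {
  "moves": [
    [[-0.03,-0.01,0.5,0,0,0],[0,0,0.9,0,0,0],[0,0,0.9,0,0,0],[0,0,0.75,0,0,0],[0,0,0.4,0,0,0],[0,0,0.2,0,0,0],[0,0,0.07,0,0,0],[0,0,0.02,0,0,0],[0,0,0.02,0,0,0],[0,0,0,0,0,0]]
  ]
}}

```text
time: 22.8
tool_pos: [0.4736, -0.3635, 0.1365]
tool_rot: [0.001, 0.673, 0.739, 0.0]
force: [0.8, -0.8, -0.9]
finger_gap: 0.408
gripper_force: 59.1
```

```bash
python3 go.py .4728 -.362 .1345
```

```text
t 22.8 p [ 0.4736 -0.3635  0.1365] tooly az 5.37 tilt 0.1 gap 0.408 gf 59.1 F [ 0.8 -0.8 -0.9]
[ 0.4728 -0.362   0.1345] total [ 0.03 -0.01  0.04] n 1 each [ 0.032 -0.013  0.04 ]
```

Emit:
{"method": "send_rows", "body": {
  "moves": [
    [[0,0,0.03,0,0,0],[0,0,0,0,0,0],[0,0,0,0,0,0]]
  ]
}}

```text
time: 23.1
tool_pos: [0.4736, -0.3636, 0.135]
tool_rot: [0.001, 0.673, 0.739, 0.0]
force: [-0.5, 1.2, 4.8]
finger_gap: 0.411
gripper_force: 60.5
```

Emit:
{"method": "send_rows", "body": {
  "moves": [
    [[0,0,0,0,0,0],[0,0,0,0,0,0],[0,0,0,0,0,0],[0,0,0,0,0,0],[0,0,-0.4,0,0,0],[0,0,-0.8,0,0,0],[0,0,-0.9,0,0,0],[0,0,-0.9,0,0,0],[0,0,0,0,0,0]]
  ],
  "jaw": 70
}}

```text
time: 24.0
tool_pos: [0.4754, -0.365, 0.2905]
tool_rot: [0.005, 0.673, 0.739, 0.0]
force: [-0.7, -0.1, 0.6]
finger_gap: 0.819
gripper_force: 0.0
```

```bash
python3 go.py .5105 .303 .28 .5105 .303 .085
python3 - <<'E'
from h import *
snapshot('wrist'); snapshot('scene'); cm=cam('wrist')
for n,t,z in [('wrist','shaker_mid',.066),('wrist','jar_mid',.074),('wrist','mill_mid',.096),('scene','garlic_mid',.031)]:
    print(t,[(round(d['conf'],2),np.round(np.array(d['xy'])*[640,480]).tolist(),ray(n,d['xy'][0]*640,d['xy'][1]*480,z).round(4)) for d in tip_of(t,n)[:3]])
E
```

```text
t 24.0 p [ 0.4754 -0.365   0.2905] tooly az 5.37 tilt 0.6 gap 0.819 gf 0.0 F [-0.7 -0.1  0.6]
[0.5105 0.303  0.28  ] total [13.24  1.95  0.13] n 15 each [0.882 0.13  0.009]
[0.5105 0.303  0.085 ] total [ 0.03 -0.03  3.9 ] n 5 each [ 0.006 -0.006  0.78 ]
shaker_mid [(0.84, [313.0, 219.0], array([ 0.4694, -0.3584,  0.066 ]))]
jar_mid []
mill_mid []
garlic_mid [(0.86, [238.0, 443.0], array([0.4522, 0.5593, 0.031 ])), (0.74, [270.0, 415.0], array([0.4305, 0.4835, 0.031 ])), (0.52, [286.0, 331.0], array([0.515 , 0.3115, 0.031 ]))]
```

Emit:
{"method": "send_rows", "body": {
  "moves": [
    [[0.5,0.07,0,0,0,0],[0.92,0.13,0,0,0,0],[0.92,0.13,0,0,0,0],[0.92,0.13,0,0,0,0],[0.92,0.13,0,0,0,0],[0.92,0.13,0,0,0,0],[0.92,0.13,0,0,0,0],[0.92,0.13,0,0,0,0],[0.92,0.13,0,0,0,0],[0.92,0.14,0,0,0,0],[0.92,0.14,0,0,0,0],[0.92,0.14,0,0,0,0]]
  ]
}}

```text
time: 25.5
tool_pos: [0.4989, 0.1744, 0.2827]
tool_rot: [-0.0, 0.673, 0.739, -0.001]
force: [1.3, 0.4, 0.8]
finger_gap: 0.819
gripper_force: 0.0
```

Emit:
{"method": "send_rows", "body": {
  "moves": [
    [[0.92,0.14,0,0,0,0],[0.92,0.14,0.3,0,0,0],[0.5,0.1,0.5,0,0,0],[0.2,0.03,0.6,0,0,0],[0,0,0.6,0,0,0],[0,0,0,0,0,0],[0,0,0,0,0,0]]
  ]
}}

```text
time: 26.2
tool_pos: [0.5076, 0.3006, 0.1831]
tool_rot: [-0.0, 0.673, 0.739, -0.001]
force: [0.5, -0.9, 0.3]
finger_gap: 0.819
gripper_force: 0.0
```

```bash
python3 go.py .510 .303 .088
python3 - <<'E'
from h import *
im=snapshot('wrist'); cv2.imwrite('pics/w5.png',im); cm=cam('wrist'); print(proj('wrist',(.51,.303,.031),cm))
d=tip_of('garlic_mid','wrist'); print([(x['conf'],ray('wrist',x['xy'][0]*640,x['xy'][1]*480,.031,cm),x['xy']) for x in d])
E
```

```text
t 26.2 p [0.5076 0.3006 0.1831] tooly az 5.37 tilt 0.16 gap 0.819 gf 0.0 F [ 0.5 -0.9  0.3]
[0.51  0.303 0.088] total [0.05 0.06 1.9 ] n 3 each [0.015 0.019 0.634]
[319.50425561 252.14774581]
[(0.73, array([0.51435393, 0.30401132, 0.031     ]), [0.5111, 0.5233])]
```

View pics/w5.png

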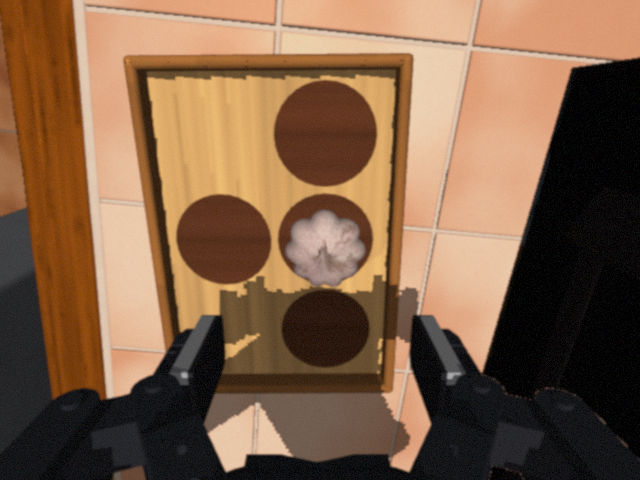

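Empty seats are visible at (325,133), (223,239) and (325,328), with the garlic at (325,248). I'll refine the seats from these.

Run:
```python
from h import *
im=cv2.imread('pics/w5.png'); cm=cam('wrist')
m=((im[...,2]<110)&(im[...,2].astype(int)-im[...,0]>20)).astype(np.uint8)
for n,u,s in [('mill',(325,133),(.5069,.3652)),('jar',(223,239),(.4494,.2968)),('shaker',(325,328),(.5206,.2397)),('garlic',(325,248),None)]:
    print(n,ray('wrist',*u,.008 if s else .033,cm).round(4),s)
```

```text
mill [0.5077 0.3691 0.008 ] (0.5069, 0.3652)
jar [0.4495 0.2979 0.008 ] (0.4494, 0.2968)
shaker [0.5207 0.24   0.008 ] (0.5206, 0.2397)
garlic [0.5135 0.3066 0.033 ] None
```

Emit:
{"method": "send_rows", "body": {
  "moves": [
    [[0.05,0.09,0.4,0,0,0],[0,0,0.6,0,0,0],[0,0,0.6,0,0,0],[0,0,0.3,0,0,0],[0,0,0,0,0,0],[0,0,0,0,0,0]]
  ]
}}

```text
time: 26.9
tool_pos: [0.5131, 0.3041, 0.0902]
tool_rot: [0.0, 0.673, 0.739, 0.001]
force: [0.2, 0.6, 1.0]
finger_gap: 0.815
gripper_force: 0.0
```

Emit:
{"method": "send_rows", "body": {
  "moves": [
    [[0,0,0,0,0,0],[0,0,0,0,0,0],[0,0,0,0,0,0],[0,0,0,0,0,0],[0,0,0,0,0,0],[0,0,0,0,0,0]]
  ],
  "jaw": 25
}}

```text
time: 27.5
tool_pos: [0.513, 0.3043, 0.0909]
tool_rot: [0.0, 0.673, 0.739, 0.001]
force: [-1.5, -0.3, 11.8]
finger_gap: 0.495
gripper_force: 59.0
```

```bash
python3 go.py .51 .304 .2 .469 .017 .2 .469 .017 .125
```

```text
t 27.5 p [0.513  0.3043 0.0909] tooly az 5.36 tilt 0.12 gap 0.495 gf 59.0 F [-1.5 -0.3 11.8]
[0.51  0.304 0.2  ] total [ 0.   -0.06 -2.18] n 3 each [ 0.001 -0.019 -0.727]
[0.469 0.017 0.2  ] total [-5.64 -1.35 -0.01] n 7 each [-0.805 -0.193 -0.001]
[0.469 0.017 0.125] total [-0.  -0.   1.5] n 2 each [-0.001 -0.001  0.75 ]
```

Emit:
{"method": "send_rows", "body": {
  "moves": [
    [[0,-0.02,-0.5,0,0,0],[0,0,-0.9,0,0,0],[0,0,-0.8,0,0,0],[-0.4,-0.12,0,0,0,0],[-0.84,-0.2,0,0,0,0],[-0.9,-0.21,0,0,0,0],[-0.9,-0.21,0,0,0,0],[-0.9,-0.21,0,0,0,0],[-0.9,-0.21,0,0,0,0],[-0.6,-0.15,0,0,0,0],[-0.2,-0.05,0,0,0,0],[0,0,0,0,0,0]]
  ]
}}

```text
time: 28.7
tool_pos: [0.4701, 0.0158, 0.1995]
tool_rot: [0.0, 0.674, 0.739, 0.0]
force: [-0.2, 0.5, 0.4]
finger_gap: 0.494
gripper_force: 61.1
```

```bash
python3 go.py .469 .017 .2 .469 .017 .112;  python3 - <<'E'
from h import *
im=snapshot('scene'); cv2.imwrite('pics/s6.png',cv2.resize(im[100:400,240:480],None,fx=1.9,fy=1.9))
E
```

```text
t 28.7 p [0.4701 0.0158 0.1995] tooly az 5.23 tilt 0.06 gap 0.494 gf 61.1 F [-0.2  0.5  0.4]
[0.469 0.017 0.2  ] total [ 0.03 -0.02 -0.01] n 1 each [ 0.026 -0.02  -0.01 ]
[0.469 0.017 0.112] total [-0.   -0.    1.76] n 2 each [-0.    -0.001  0.88 ]
```

View pics/s6.png

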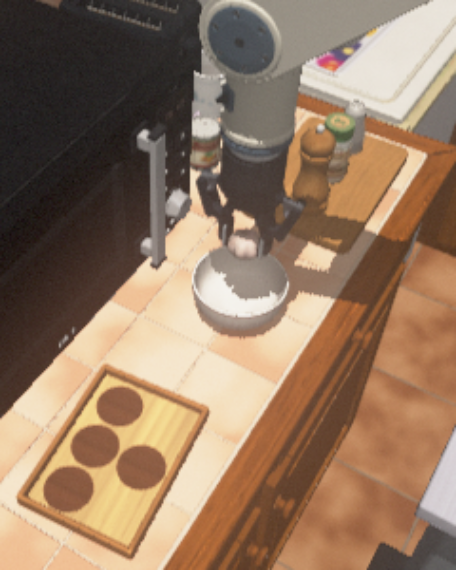

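The garlic is held over the bowl (245,245 in the crop), and all three items stand on the board. I'll lower and release.

Emit:
{"method": "send_rows", "body": {
  "moves": [
    [[0.02,-0.02,0.5,0,0,0],[0,0,0.7,0,0,0],[0,0,0.4,0,0,0],[0,0,0.16,0,0,0],[0,0,0,0,0,0],[0,0,0,0,0,0]]
  ]
}}

```text
time: 29.35
tool_pos: [0.4696, 0.0182, 0.1115]
tool_rot: [0.0, 0.673, 0.74, 0.0]
force: [0.4, 1.0, -0.5]
finger_gap: 0.494
gripper_force: 61.1
```

Emit:
{"method": "send_rows", "body": {
  "moves": [
    [[0,0,0,0,0,0],[0,0,0,0,0,0],[0,0,0,0,0,0],[0,0,0,0,0,0],[0,0,-0.4,0,0,0],[0,0,-0.8,0,0,0],[0,0,-0.9,0,0,0],[0,0,-0.9,0,0,0],[0,0,-0.6,0,0,0],[0,0,0,0,0,0]]
  ],
  "jaw": 58
}}

```text
time: 30.35
tool_pos: [0.4709, 0.0176, 0.2954]
tool_rot: [0.003, 0.673, 0.739, 0.003]
force: [1.1, 1.5, -0.0]
finger_gap: 0.68
gripper_force: 0.0
```

```bash
python3 go.py .4736 -.3636 .29 .4736 -.3636 .135;  python3 - <<'E'
from h import *
snapshot('scene'); snapshot('wrist')
for n in ['scene','wrist']: print([(round(d['conf'],2),ray(n,d['xy'][0]*640,d['xy'][1]*480,.033).round(3)) for d in tip_of('garlic_mid',n)])
E
```

```text
t 30.4 p [0.4709 0.0176 0.2954] tooly az 5.36 tilt 0.46 gap 0.68 gf 0.0 F [ 1.1  1.5 -0. ]
[ 0.4736 -0.3636  0.29  ] total [-7.59 -0.66  0.11] n 9 each [-0.844 -0.073  0.012]
[ 0.4736 -0.3636  0.135 ] total [ 0.   -0.02  3.1 ] n 4 each [ 0.    -0.006  0.775]
[(0.97, array([0.451, 0.561, 0.033])), (0.77, array([0.43 , 0.48 , 0.033])), (0.64, array([0.473, 0.02 , 0.033]))]
[(0.85, array([0.467, 0.015, 0.033]))]
```

Emit:
{"method": "send_rows", "body": {
  "moves": [
    [[-0.5,-0.04,0,0,0,0],[-0.9,-0.08,0,0,0,0],[-0.9,-0.08,0,0,0,0],[-0.9,-0.08,0,0,0,0],[-0.9,-0.08,0,0,0,0],[-0.9,-0.08,0,0,0,0],[-0.9,-0.08,0,0,0,0],[-0.9,-0.08,0,0,0,0],[-0.6,-0.05,0,0,0,0],[-0.2,-0.01,0.5,0,0,0],[0,0,0.4,0,0,0],[0,0,0,0,0,0]]
  ],
  "jaw": 70
}}

```text
time: 31.75
tool_pos: [0.4695, -0.3629, 0.2412]
tool_rot: [-0.004, 0.674, 0.739, -0.0]
force: [0.2, -0.0, -0.4]
finger_gap: 0.82
gripper_force: 0.0
```

Emit:
{"method": "send_rows", "body": {
  "moves": [
    [[0,0,0,0,0,0],[0,0,0,0,0,0]]
  ]
}}

```text
time: 31.95
tool_pos: [0.472, -0.3637, 0.2464]
tool_rot: [0.0, 0.673, 0.74, 0.0]
force: [0.1, 0.3, -0.4]
finger_gap: 0.82
gripper_force: 0.0
```

```bash
python3 go.py .4736 -.3636 .135
python3 - <<'E'
from h import *
im=snapshot('wrist'); cv2.imwrite('pics/w7.png',im); cm=cam('wrist')
for h in (0.021,.111): print(proj('wrist',(.4736,-.3636,h),cm))
E
```

```text
t 31.9 p [ 0.472  -0.3637  0.2464] tooly az 5.39 tilt 0.02 gap 0.82 gf 0.0 F [ 0.1  0.3 -0.4]
[ 0.4736 -0.3636  0.135 ] total [0.   0.03 2.23] n 3 each [0.    0.01  0.742]
[318.17726449 221.85820815]
[318.83344303 266.32355385]
```

View pics/w7.png

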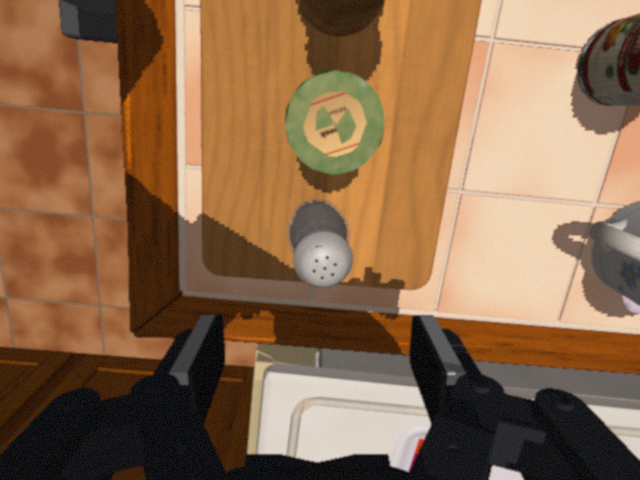

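The shaker stands at (322,250), right where expected. Descending to grip it.

Emit:
{"method": "send_rows", "body": {
  "moves": [
    [[0,0.03,0.5,0,0,0],[0,0,0.8,0,0,0],[0,0,0.6,0,0,0],[0,0,0.3,0,0,0],[0,0,0,0,0,0],[0,0,0,0,0,0]]
  ]
}}

```text
time: 32.6
tool_pos: [0.4739, -0.3641, 0.1371]
tool_rot: [0.001, 0.673, 0.74, 0.0]
force: [-0.5, -0.1, -0.3]
finger_gap: 0.815
gripper_force: 0.0
```

Emit:
{"method": "send_rows", "body": {
  "moves": [
    [[0,0,0,0,0,0],[0,0,0,0,0,0],[0,0,0,0,0,0],[0,0,0,0,0,0],[0,0,0,0,0,0],[0,0,0,0,0,0]]
  ],
  "jaw": 30
}}

```text
time: 33.2
tool_pos: [0.4737, -0.3643, 0.1378]
tool_rot: [0.001, 0.673, 0.739, -0.0]
force: [-2.1, 0.7, 10.3]
finger_gap: 0.41
gripper_force: 57.9
```

```bash
python3 go.py .4736 -.3636 .335 .5206 .2397 .335 .5206 .2397 .123
```

```text
t 33.2 p [ 0.4737 -0.3643  0.1378] tooly az 5.37 tilt 0.13 gap 0.41 gf 57.9 F [-2.1  0.7 10.3]
[ 0.4736 -0.3636  0.335 ] total [ 0.01  0.01 -3.94] n 5 each [ 0.002  0.001 -0.789]
[0.5206 0.2397 0.335 ] total [11.93  2.06 -0.02] n 13 each [ 0.917  0.159 -0.001]
[0.5206 0.2397 0.123 ] total [ 0.01 -0.01  4.24] n 5 each [ 0.001 -0.001  0.848]
```

Emit:
{"method": "send_rows", "body": {
  "moves": [
    [[0,0,-0.4,0,0,0],[0,0,-0.9,0,0,0],[0,0,-0.9,0,0,0],[0,0,-0.9,0,0,0],[0.4,0.07,-0.7,0,0,0],[0.8,0.14,-0.14,0,0,0],[0.92,0.16,0,0,0,0],[0.92,0.16,0,0,0,0],[0.92,0.16,0,0,0,0],[0.92,0.16,0,0,0,0],[0.92,0.16,0,0,0,0],[0.92,0.16,0,0,0,0]]
  ]
}}

```text
time: 34.4
tool_pos: [0.4996, -0.0219, 0.3336]
tool_rot: [0.0, 0.673, 0.739, 0.0]
force: [1.5, 1.0, -1.3]
finger_gap: 0.402
gripper_force: 58.6
```

Emit:
{"method": "send_rows", "body": {
  "moves": [
    [[0.92,0.16,0,0,0,0],[0.92,0.16,0,0,0,0],[0.92,0.16,0,0,0,0],[0.92,0.16,0,0,0,0],[0.92,0.16,0,0,0,0],[0.4,0.08,0.5,0,0,0],[0.2,0.03,0.8,0,0,0],[0,0,0.8,0,0,0],[0,0,0.4,0,0,0],[0,0,0,0,0,0],[0,0,0,0,0,0]]
  ]
}}

```text
time: 35.5
tool_pos: [0.5212, 0.2395, 0.2087]
tool_rot: [0.0, 0.673, 0.739, 0.0]
force: [0.7, -1.0, -0.6]
finger_gap: 0.405
gripper_force: 58.6
```

```bash
python3 go.py .5206 .239 .1248
```

```text
t 35.5 p [0.5212 0.2395 0.2087] tooly az 5.36 tilt 0.03 gap 0.405 gf 58.6 F [ 0.7 -1.  -0.6]
[0.5206 0.239  0.1248] total [-0.01 -0.01  1.68] n 2 each [-0.004 -0.007  0.839]
```

Emit:
{"method": "send_rows", "body": {
  "moves": [
    [[-0.01,-0.01,0.5,0,0,0],[0,0,0.6,0,0,0],[0,0,0.35,0,0,0],[0,0,0.15,0,0,0],[0,0,0.04,0,0,0],[0,0,0.03,0,0,0],[0,0,0,0,0,0],[0,0,0,0,0,0]]
  ]
}}

```text
time: 36.3
tool_pos: [0.521, 0.2391, 0.1254]
tool_rot: [0.0, 0.673, 0.739, 0.001]
force: [-0.3, -0.0, -0.6]
finger_gap: 0.405
gripper_force: 58.6
```

Emit:
{"method": "send_rows", "body": {
  "moves": [
    [[0,0,0.03,0,0,0],[0,0,0,0,0,0],[0,0,0,0,0,0]]
  ]
}}

```text
time: 36.6
tool_pos: [0.5212, 0.2393, 0.1251]
tool_rot: [0.0, 0.673, 0.739, 0.001]
force: [-4.1, -0.8, 17.3]
finger_gap: 0.405
gripper_force: 62.8
```

Emit:
{"method": "send_rows", "body": {
  "moves": [
    [[0,0,0,0,0,0],[0,0,0,0,0,0],[0,0,0,0,0,0],[0,0,0,0,0,0],[0,0,-0.4,0,0,0],[0,0,-0.8,0,0,0],[0,0,-0.9,0,0,0],[0,0,-0.9,0,0,0],[0,0,-0.2,0,0,0],[0,0,0,0,0,0]]
  ],
  "jaw": 70
}}

```text
time: 37.6
tool_pos: [0.5213, 0.2392, 0.2848]
tool_rot: [0.001, 0.673, 0.739, 0.002]
force: [0.2, -0.5, -0.8]
finger_gap: 0.819
gripper_force: 0.0
```

```bash
python3 go.py .4738 -.2886 .285 .4738 -.2886 .164
```

```text
t 37.6 p [0.5213 0.2392 0.2848] tooly az 5.37 tilt 0.23 gap 0.819 gf 0.0 F [ 0.2 -0.5 -0.8]
[ 0.4738 -0.2886  0.285 ] total [-10.42  -1.93  -0.02] n 12 each [-0.868 -0.161 -0.002]
[ 0.4738 -0.2886  0.164 ] total [-0.   -0.01  2.42] n 3 each [-0.001 -0.003  0.807]
```

Now the jar.

Emit:
{"method": "send_rows", "body": {
  "moves": [
    [[-0.5,-0.09,0,0,0,0],[-0.92,-0.17,0,0,0,0],[-0.92,-0.17,0,0,0,0],[-0.92,-0.17,0,0,0,0],[-0.92,-0.17,0,0,0,0],[-0.92,-0.17,0,0,0,0],[-0.92,-0.17,0,0,0,0],[-0.92,-0.17,0,0,0,0],[-0.92,-0.17,0,0,0,0],[-0.92,-0.17,0,0,0,0],[-0.92,-0.17,0,0,0,0],[-0.7,-0.14,0,0,0,0]]
  ]
}}

```text
time: 38.8
tool_pos: [0.4717, -0.29, 0.2805]
tool_rot: [-0.001, 0.674, 0.739, -0.0]
force: [0.4, -0.1, 0.4]
finger_gap: 0.82
gripper_force: 0.0
```

Emit:
{"method": "send_rows", "body": {
  "moves": [
    [[0,0,0.4,0,0,0],[0,0,0.4,0,0,0],[0,0,0,0,0,0],[0,0,0,0,0,0]]
  ]
}}

```text
time: 39.2
tool_pos: [0.4724, -0.2874, 0.2415]
tool_rot: [-0.002, 0.673, 0.739, -0.0]
force: [-0.0, 0.2, 0.2]
finger_gap: 0.817
gripper_force: 0.0
```

```bash
python3 go.py .4738 -.2886 .164
```

```text
t 39.2 p [ 0.4724 -0.2874  0.2415] tooly az 5.37 tilt 0.19 gap 0.817 gf 0.0 F [-0.   0.2  0.2]
[ 0.4738 -0.2886  0.164 ] total [-0.03  0.03  1.55] n 2 each [-0.015  0.015  0.775]
```

Emit:
{"method": "send_rows", "body": {
  "moves": [
    [[-0.01,0.01,0.5,0,0,0],[0,0,0.6,0,0,0],[0,0,0.3,0,0,0],[0,0,0.1,0,0,0],[0,0,0,0,0,0],[0,0,0,0,0,0]]
  ]
}}

```text
time: 39.8
tool_pos: [0.4743, -0.2886, 0.169]
tool_rot: [0.001, 0.673, 0.74, 0.0]
force: [0.3, 0.5, 0.5]
finger_gap: 0.821
gripper_force: 0.0
```

Emit:
{"method": "send_rows", "body": {
  "moves": [
    [[0,0,0,0,0,0],[0,0,0,0,0,0],[0,0,0,0,0,0],[0,0,0,0,0,0],[0,0,0,0,0,0],[0,0,0,0,0,0]]
  ],
  "jaw": 30
}}

```text
time: 40.4
tool_pos: [0.4741, -0.2887, 0.1692]
tool_rot: [0.001, 0.673, 0.739, 0.0]
force: [-1.7, 0.7, 6.8]
finger_gap: 0.509
gripper_force: 60.1
```

```bash
python3 go.py .4738 -.2886 .355 .4494 .2968 .355 .4494 .2968 .151
```

```text
t 40.4 p [ 0.4741 -0.2887  0.1692] tooly az 5.37 tilt 0.11 gap 0.509 gf 60.1 F [-1.7  0.7  6.8]
[ 0.4738 -0.2886  0.355 ] total [-0.    0.   -3.72] n 4 each [-0.     0.    -0.929]
[0.4494 0.2968 0.355 ] total [ 1.17e+01  6.10e-01 -1.00e-02] n 13 each [ 0.9    0.047 -0.001]
[0.4494 0.2968 0.151 ] total [ 0.   -0.01  4.08] n 5 each [ 0.001 -0.001  0.816]
```

Emit:
{"method": "send_rows", "body": {
  "moves": [
    [[0,0,-0.4,0,0,0],[0,0,-0.9,0,0,0],[0,0,-0.95,0,0,0],[0,0,-0.95,0,0,0],[0.4,0.02,-0.5,0,0,0],[0.8,0.05,-0.1,0,0,0],[0.92,0.05,0,0,0,0],[0.92,0.05,0,0,0,0],[0.92,0.05,0,0,0,0],[0.92,0.05,0,0,0,0],[0.92,0.05,0,0,0,0],[0.92,0.05,0,0,0,0]]
  ]
}}

```text
time: 41.6
tool_pos: [0.46, 0.0497, 0.3585]
tool_rot: [0.0, 0.673, 0.739, 0.0]
force: [1.2, -1.0, -0.8]
finger_gap: 0.508
gripper_force: 61.2
```

Emit:
{"method": "send_rows", "body": {
  "moves": [
    [[0.92,0.05,0,0,0,0],[0.92,0.05,0,0,0,0],[0.92,0.05,0,0,0,0],[0.92,0.05,0,0,0,0],[0.8,0.05,0.2,0,0,0],[0.4,0.02,0.6,0,0,0],[0.1,0,0.8,0,0,0],[0,0,0.6,0,0,0],[0,0,0.2,0,0,0],[0,0,0,0,0,0],[0,0,0,0,0,0]]
  ]
}}

```text
time: 42.7
tool_pos: [0.4515, 0.2973, 0.2393]
tool_rot: [0.0, 0.673, 0.739, 0.001]
force: [-0.3, 0.5, -1.2]
finger_gap: 0.506
gripper_force: 61.3
```

```bash
python3 go.py .449 .297 .156
```

```text
t 42.7 p [0.4515 0.2973 0.2393] tooly az 5.34 tilt 0.11 gap 0.506 gf 61.3 F [-0.3  0.5 -1.2]
[0.449 0.297 0.156] total [-0.   -0.05  1.67] n 2 each [-0.002 -0.026  0.833]
```

Emit:
{"method": "send_rows", "body": {
  "moves": [
    [[0,-0.05,0.5,0,0,0],[0,0,0.6,0,0,0],[0,0,0.35,0,0,0],[0,0,0.12,0,0,0],[0,0,0.05,0,0,0],[0,0,0.02,0,0,0],[0,0,0,0,0,0],[0,0,0,0,0,0]]
  ]
}}

```text
time: 43.5
tool_pos: [0.4487, 0.2971, 0.1568]
tool_rot: [0.0, 0.673, 0.739, 0.001]
force: [-0.1, -1.0, -1.5]
finger_gap: 0.508
gripper_force: 61.3
```

Emit:
{"method": "send_rows", "body": {
  "moves": [
    [[0,0.01,0.03,0,0,0],[0,0,0,0,0,0],[0,0,0,0,0,0]]
  ]
}}

```text
time: 43.8
tool_pos: [0.449, 0.2974, 0.1564]
tool_rot: [-0.0, 0.673, 0.739, 0.001]
force: [-5.6, -0.4, 18.6]
finger_gap: 0.512
gripper_force: 63.4
```

Emit:
{"method": "send_rows", "body": {
  "moves": [
    [[0,0,0,0,0,0],[0,0,0,0,0,0],[0,0,0,0,0,0],[0,0,0,0,0,0],[0,0,-0.4,0,0,0],[0,0,-0.8,0,0,0],[0,0,-0.9,0,0,0],[0,0,-0.7,0,0,0],[0,0,0,0,0,0]]
  ],
  "jaw": 70
}}

```text
time: 44.7
tool_pos: [0.4507, 0.2982, 0.2994]
tool_rot: [0.001, 0.673, 0.739, 0.004]
force: [0.3, -0.2, -0.2]
finger_gap: 0.821
gripper_force: 0.0
```

```bash
python3 go.py .4729 -.2107 .295 .4729 -.2107 .2047
```

```text
t 44.7 p [0.4507 0.2982 0.2994] tooly az 5.36 tilt 0.48 gap 0.821 gf 0.0 F [ 0.3 -0.2 -0.2]
[ 0.4729 -0.2107  0.295 ] total [-10.17  -0.51   0.04] n 11 each [-0.925 -0.046  0.004]
[ 0.4729 -0.2107  0.2047] total [-0.01 -0.01  1.81] n 2 each [-0.004 -0.007  0.903]
```

Emit:
{"method": "send_rows", "body": {
  "moves": [
    [[-0.5,-0.02,0,0,0,0],[-0.92,-0.05,0,0,0,0],[-0.92,-0.05,0,0,0,0],[-0.92,-0.05,0,0,0,0],[-0.92,-0.05,0,0,0,0],[-0.92,-0.05,0,0,0,0],[-0.92,-0.05,0,0,0,0],[-0.92,-0.05,0,0,0,0],[-0.92,-0.05,0,0,0,0],[-0.92,-0.05,0,0,0,0],[-0.92,-0.05,0,0,0,0],[-0.45,-0.02,0.2,0,0,0]]
  ]
}}

```text
time: 45.9
tool_pos: [0.4695, -0.2143, 0.2845]
tool_rot: [0.001, 0.674, 0.739, -0.0]
force: [0.4, 0.1, -0.3]
finger_gap: 0.817
gripper_force: 0.0
```

Emit:
{"method": "send_rows", "body": {
  "moves": [
    [[0,0,0.5,0,0,0],[0,0,0.3,0,0,0],[0,0,0,0,0,0],[0,0,0,0,0,0]]
  ]
}}

```text
time: 46.3
tool_pos: [0.4691, -0.2108, 0.244]
tool_rot: [-0.001, 0.673, 0.739, -0.0]
force: [-0.1, -0.8, 0.3]
finger_gap: 0.821
gripper_force: 0.0
```

```bash
python3 go.py .4729 -.2107 .2047
```

```text
t 46.3 p [ 0.4691 -0.2108  0.244 ] tooly az 5.38 tilt 0.07 gap 0.821 gf 0.0 F [-0.1 -0.8  0.3]
[ 0.4729 -0.2107  0.2047] total [-0.01  0.08  0.79] n 1 each [-0.006  0.076  0.787]
```

Emit:
{"method": "send_rows", "body": {
  "moves": [
    [[0.01,0.07,0.4,0,0,0],[0,0,0.3,0,0,0],[0,0,0.08,0,0,0],[0,0,0,0,0,0],[0,0,0,0,0,0]]
  ]
}}

```text
time: 46.8
tool_pos: [0.4733, -0.2102, 0.2064]
tool_rot: [0.001, 0.673, 0.74, 0.0]
force: [0.6, 0.2, 0.5]
finger_gap: 0.82
gripper_force: 0.0
```

Emit:
{"method": "send_rows", "body": {
  "moves": [
    [[0,0,0,0,0,0],[0,0,0,0,0,0],[0,0,0,0,0,0],[0,0,0,0,0,0],[0,0,0,0,0,0],[0,0,0,0,0,0]]
  ],
  "jaw": 30
}}

```text
time: 47.4
tool_pos: [0.4734, -0.2104, 0.2069]
tool_rot: [0.001, 0.673, 0.739, 0.0]
force: [-1.0, -0.6, 9.5]
finger_gap: 0.525
gripper_force: 59.8
```

```bash
python3 go.py .4729 -.2107 .34 .5069 .366 .34 .5069 .366 .193
```

```text
t 47.4 p [ 0.4734 -0.2104  0.2069] tooly az 5.37 tilt 0.11 gap 0.525 gf 59.8 F [-1.  -0.6  9.5]
[ 0.4729 -0.2107  0.34  ] total [-0.01 -0.01 -2.66] n 3 each [-0.003 -0.002 -0.888]
[0.5069 0.366  0.34  ] total [ 1.142e+01  1.760e+00 -1.000e-02] n 13 each [ 0.878  0.135 -0.001]
[0.5069 0.366  0.193 ] total [ 0.   -0.    2.94] n 4 each [ 0.001 -0.001  0.735]
```

Emit:
{"method": "send_rows", "body": {
  "moves": [
    [[0,0,-0.4,0,0,0],[0,0,-0.8,0,0,0],[0,0,-0.8,0,0,0],[0.2,0.03,-0.6,0,0,0],[0.5,0.08,-0.1,0,0,0],[0.8,0.13,0,0,0,0],[0.9,0.14,0,0,0,0],[0.9,0.14,0,0,0,0],[0.9,0.14,0,0,0,0],[0.9,0.14,0,0,0,0],[0.9,0.14,0,0,0,0],[0.9,0.14,0,0,0,0]]
  ]
}}

```text
time: 48.6
tool_pos: [0.4939, 0.1403, 0.3407]
tool_rot: [0.0, 0.673, 0.739, 0.0]
force: [1.4, -0.7, -2.1]
finger_gap: 0.527
gripper_force: 62.4
```

Emit:
{"method": "send_rows", "body": {
  "moves": [
    [[0.9,0.14,0,0,0,0],[0.9,0.14,0,0,0,0],[0.9,0.14,0,0,0,0],[0.9,0.14,0,0,0,0],[0.6,0.1,0,0,0,0],[0.3,0.05,0,0,0,0],[0,0,0.5,0,0,0],[0,0,0.5,0,0,0],[0,0,0,0,0,0],[0,0,0,0,0,0]]
  ]
}}

```text
time: 49.6
tool_pos: [0.5086, 0.3652, 0.2907]
tool_rot: [-0.0, 0.673, 0.739, -0.0]
force: [-0.0, -0.1, -0.8]
finger_gap: 0.521
gripper_force: 62.4
```

```bash
python3 go.py .5069 .366 .1939
python3 - <<'E'
from h import *
im=snapshot('wrist'); cv2.imwrite('pics/w8.png',im)
E
```

```text
t 49.6 p [0.5086 0.3652 0.2907] tooly az 5.34 tilt 0.06 gap 0.521 gf 62.4 F [-0.  -0.1 -0.8]
[0.5069 0.366  0.1939] total [ 0.02 -0.03  1.94] n 3 each [ 0.007 -0.01   0.645]
```

View pics/w8.png

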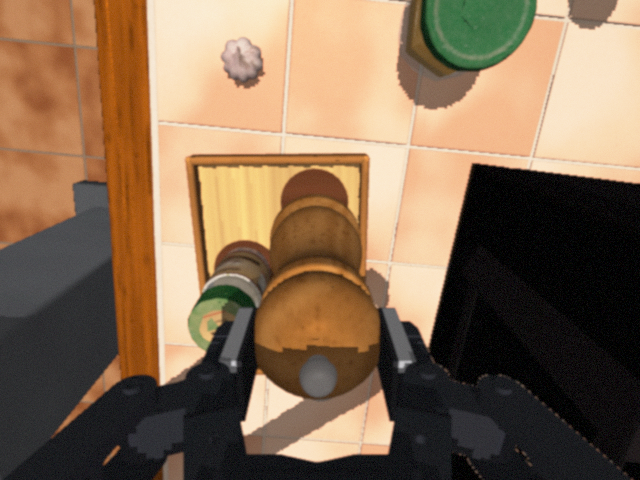

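The mill is held upright over its seat (315,195), and the jar is back on its own seat. Lowering.

Emit:
{"method": "send_rows", "body": {
  "moves": [
    [[0.02,-0.04,0.5,0,0,0],[0,0,0.7,0,0,0],[0,0,0.4,0,0,0],[0,0,0.2,0,0,0],[0,0,0.08,0,0,0],[0,0,0.03,0,0,0],[0,0,0,0,0,0],[0,0,0,0,0,0]]
  ]
}}

```text
time: 50.45
tool_pos: [0.507, 0.367, 0.1961]
tool_rot: [0.0, 0.673, 0.739, 0.001]
force: [0.7, -0.9, -1.5]
finger_gap: 0.526
gripper_force: 62.4
```

Emit:
{"method": "send_rows", "body": {
  "moves": [
    [[-0.01,0,0.03,0,0,0],[0,0,0.03,0,0,0],[0,0,0,0,0,0],[0,0,0,0,0,0]]
  ]
}}

```text
time: 50.85
tool_pos: [0.5073, 0.3668, 0.1941]
tool_rot: [0.0, 0.673, 0.739, 0.002]
force: [-1.8, -1.2, 12.8]
finger_gap: 0.524
gripper_force: 63.8
```

Emit:
{"method": "send_rows", "body": {
  "moves": [
    [[0,0,0,0,0,0],[0,0,0,0,0,0],[0,0,0,0,0,0],[0,0,0,0,0,0],[0,0,-0.4,0,0,0],[0,0,-0.8,0,0,0],[0,0,-0.9,0,0,0],[-0.9,0,0,0,0,0],[-0.9,0,0,0,0,0],[-0.9,0,0,0,0,0],[-0.5,0,0,0,0,0],[0,0,0,0,0,0]]
  ],
  "jaw": 70
}}

```text
time: 52.05
tool_pos: [0.5215, 0.204, 0.2969]
tool_rot: [0.0, 0.674, 0.738, -0.0]
force: [0.2, 0.5, -0.4]
finger_gap: 0.822
gripper_force: 0.0
```

```bash
python3 go.py
python3 - <<'E'
from h import *
im=snapshot('wrist'); cv2.imwrite('pics/w9.png',im); im=snapshot('scene'); cv2.imwrite('pics/s9.png',cv2.resize(im[230:400,230:400],None,fx=3.4,fy=3.4))
cm=cam('wrist')
for n,s in [('mill',(.507,.366,.158)),('jar',(.4492,.297,.114)),('shaker',(.5206,.2395,.098)),('bowl',(.469,.017,.03))]: print(n,proj('wrist',s,cm).round())
E
```

```text
t 52.0 p [0.5215 0.204  0.2969] tooly az 5.2 tilt 0.06 gap 0.822 gf 0.0 F [ 0.2  0.5 -0.4]
mill [317. -84.]
jar [206.  81.]
shaker [319. 185.]
bowl [246. 390.]
```

View pics/s9.png

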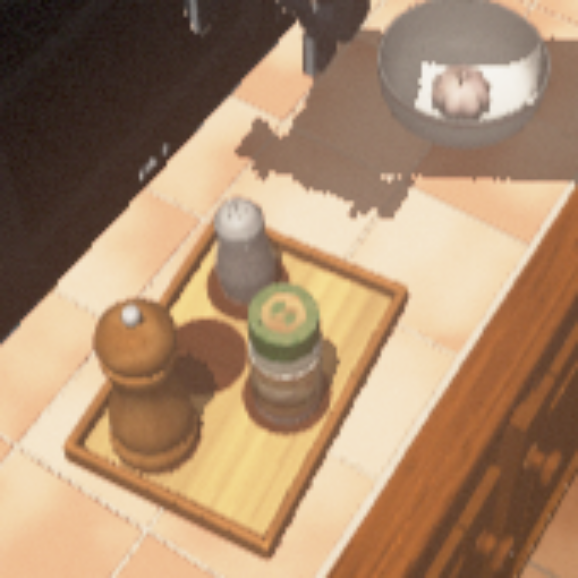

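View pics/w9.png

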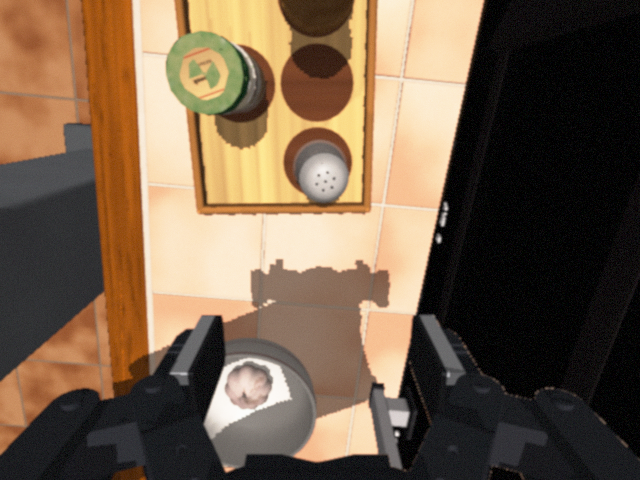

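All three tops in the crop map to full-image pixels within about 1 px of the start: mill knob (268.5,322.6), jar cap (313.5,320.3), shaker top (300.3,292.6). The garlic lies in the bowl at (460,90) in the crop. The arm is clear of everything, so I'm handing in.

```bash
python3 -c "
from workcell import *; print(sign_off())"
```

```text
the job is handed in; nothing more can be done
None
```

The job is done and handed in at about 52 s of the 141 s allowed: the garlic is in the bowl, and the jar, mill and shaker stand back on their starting seats, within about 1 pixel of their starting positions in the scene camera.

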